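# Sort the casting tins by heft

### The job

The three red tins in the grey bin look the same, but one holds a long bronze bar, one a short bronze bar and one only a wooden blank. Feel by lifting which is which, then stand the heaviest tin upright in the middle of the white soldering board and the lightest upright in the middle of the cork mat, and leave the remaining tin standing in the bin. Set the tins down rather than dropping them, and leave the jar, the stone and the hammer where they are.

Things in the scene. Friction and masses are not known exactly. Their poses are not given: they have to be found in the camera images.
- tin_a: closed red tin, brass lid, 80 (x) x 52 (y) x 110 high; smooth sides, grip its 52 mm width on the top 50 mm. Origin: centre of underside, z up. Starts upright in the bin, x roughly along the bin's x. The tins look alike; the letter tells nothing, any may hold any core. Filled, they weigh about 0.20, 0.45 and 0.70 kg (each within 10 per cent, core central)
- tin_b: closed red tin, brass lid, 80 (x) x 52 (y) x 110 high; smooth sides, grip its 52 mm width on the top 50 mm. Origin: centre of underside, z up. Starts upright in the bin, x roughly along the bin's x. The tins look alike; the letter tells nothing, any may hold any core. Filled, they weigh about 0.20, 0.45 and 0.70 kg (each within 10 per cent, core central)
- tin_c: closed red tin, brass lid, 80 (x) x 52 (y) x 110 high; smooth sides, grip its 52 mm width on the top 50 mm. Origin: centre of underside, z up. Starts upright in the bin, x roughly along the bin's x. The tins look alike; the letter tells nothing, any may hold any core. Filled, they weigh about 0.20, 0.45 and 0.70 kg (each within 10 per cent, core central)
- bin: fixed open grey plastic bin, 345 long (x) x 100 wide (y) x 45 high, walls and floor 5 mm thick. Origin: centre of its underside, on the table. The three tins stand in a row along its x, about 105 mm apart
- board: fixed white soldering board, 150 x 150, 14 thick, lying on the table. Origin: centre of its underside, so its top is 14 mm higher; place for the heaviest tin
- mat: fixed brown cork mat, 150 x 150, 6 thick, lying on the table. Origin: centre of its underside, so its top is 6 mm higher; place for the lightest tin
- jar: glass jar with a steel lid, 68 diameter, 90 high; origin: centre of its underside (bystander, loose: leave it where it is)
- stone: grey sharpening stone, 150 x 50 x 25, lying flat; origin: centre of its underside, long side along its x (bystander, loose: leave it where it is)
- hammer: bench hammer lying on the table along its x, handle to -x, about 260 long; origin near the middle of its underside (bystander, loose: leave it where it is)
There are look-alikes about, which are no part of the job. Leave any blue look-alike of the tin_b alone.

How it is judged:
By the outcome, as a careful person would: the job done as asked, in the order asked, and still so for the second after the job is handed in, with the robot touching nothing.
It also fails if it takes over 64 s, if anything falls off the work surface, if the arm or the gripper's body presses on something with over 40 N, if the wrist force passes 120 N, or if a joint passes its speed limit or range.

### The arm

A 6-joint arm with a two-finger parallel gripper is mounted at the origin on the work surface. World frame = base frame: x ahead of the robot, y to its left, z up, the work surface at z = 0. Lengths are in m, angles in degrees, forces in N, time in s.
With the tool pointing down it reaches from about 0.25 to 0.725 m from the base axis. Payload 9.7 kg.
Tool frame: the origin (TCP) lies between the finger pads; the fingertips stand bot.tcp_to_tips ahead of it and the grasp point (between the pads) lies 2 mm behind it (bot.tcp_to_tips is the distance from the TCP to the fingertips, in m); z points along the fingers, y is the line along which they close (so a half turn about z gives the same grasp; the last joint's range is limited). The gripper opens to 85 mm and grips with 20 to 120 N. Pads are 22 mm wide; open, the fingers measure 114 mm over their backs; the gripper's body (76 mm by 85 mm) begins 54 mm behind the grasp point. The pads swing forward as they close: fully open they stand 13 mm farther back than shut.
Start: joints at [67.494, 4.979, 10.078, 95.1, 0, 90], TCP at [0.211, 0.508, 0.248] pointing down, gripper open.
Joint ranges: [-179.16, 179.16], [-48.56, 103.87], [-65.8, 70.77], [-126.05, 130.52], [-82.76, 87.17], [-180, 180]. Speed limits (degrees/s): [127.2, 127.2, 147.25, 180, 180, 180].

### API

Orientations are given as [roll, pitch, yaw] about the fixed x, y, z axes, in that order (R = Rz(yaw) Ry(pitch) Rx(roll)).
In Python, from workcell import sensors, camera, camera_params, bot gives the robot as it stands.
- The arm moves only by the tool apply_moves, never from a script. Its argument "motion" is a list of rows, each an object with "jaw": the opening, from -1 (shut) to 1 (fully open); "xyz": the shift along the tool's x, y, z in mm, a list of three; "twist": the turn about the tool's z in rad. A call has 1 to 5 rows; each row is the pose to reach, as a shift and turn from the pose commanded when the call began, along the tool's axes at that moment; what a row does not reach only later rows make up. A row lasts 1/8 s, in which the tool goes at most 62.5 mm and 10.7 degrees, less where a joint would pass 70% of its speed; a pose out of reach is approached as far as the arm can. A call with a gripper value outside its range is refused whole. The fingers move at their own pace and stop on an object; "grip_force" is the grip in N (left out, the last holds). Time passes only in rows, so rows that repeat a pose let the fingers close. It gives the time, the measured TCP pose, the force, the opening and the grip force at its end, in the units of the state.
- sensors.get_obs(): the state, without advancing time (a new reading comes with each control period).
- camera(name): name is "scene" or "top"; returns (picture, depth): 480x640x3 uint8, red, green, blue; 480x640 float32, m along the optical axis (not along the pixel's ray), 0 where there is no reading.
- camera_params(name): a dict with "mtx" (3x3 intrinsics, pixels), "rvec" (rotation vector, rad) and "tvec" (3), from world to camera coordinates, as OpenCV has them. Camera axes: x right, y down, z forward; pixel columns grow to the right and rows downward; lengths in m; the calibration is good to about 2 mm. A picture is of the moment at which its call begins. camera_params takes no time and is no camera call.
- bot.job_done(): hands the job in; it is judged then, once.
The state is a dict: "time": time; "q": joint angles; "qd": joint speeds; "joint_efforts": joint torques, N m; "ee_pos": TCP position; "tcp_rot": TCP orientation; "wrist_force": force on the tool from outside, world axes, zero at the start; "torque": the same for the moment, N m; "opening": finger opening in m; "grasp_force": force on a finger pad.
Only numpy, scipy, OpenCV 4.12 (cv2) and the standard library are available. Lean on these libraries where they do the work, as an engineer would, in place of code of your own. Each camera call takes 0.05 s, during which the arm holds its last target. There are 200 camera calls.

## Working session

There is one attempt and no reset: what is moved stays moved. The work goes in short steps, Python scripts to look and compute and a tool call to move; the robot and the scene stay as the last step left them, time stands still between calls to the robot, and variables do not carry over. Pictures are saved under pics/ and viewed, at most 10 in all, crops included, and the job is handed in when it is done.

Besides the shell and the picture viewer there is one more tool, called in YAML: its name, and indented under it one key for each argument. apply_moves: Moves the arm, as the interface text tells. Its arguments: {"type":"object","properties":{"motion":{"type":"array","items":{"type":"object","properties":{"jaw":{"type":"number"},"xyz":{"type":"array","items":{"type":"number"}},"twist":{"type":"number"}}}},"grip_force":{"type":"number"}},"required":["motion"]}

```bash
mkdir -p pics; ls
python3 - <<'E'
from workcell import sensors,camera,camera_params,bot
import cv2,numpy as np
for n in("top","scene"):
    im,d=camera(n); np.savez(f"{n}.npz",im=im,d=d); cv2.imwrite(f"pics/{n}0.png",im[:,:,::-1]); p=camera_params(n); print(n,p)
print(sensors.get_obs(),bot.tcp_to_tips)
E
```

```text
pics
top {'mtx': array([[607.25288882,   0.        , 322.05289042],
       [  0.        , 607.25288882, 229.12475377],
       [  0.        ,   0.        ,   1.        ]]), 'rvec': array([ 2.14692182, -2.14643497,  0.16941844]), 'tvec': array([-0.03536193,  0.64941066,  1.31485769])}
scene {'mtx': array([[471.44404879,   0.        , 316.71511526],
       [  0.        , 471.44404879, 243.19892138],
       [  0.        ,   0.        ,   1.        ]]), 'rvec': array([ 1.7251648 ,  1.47268632, -0.79577227]), 'tvec': array([-0.07904962, -0.31854966,  1.62345202])}
{'time': 0.1, 'q': array([ 6.74946117e+01,  5.00845279e+00,  1.00395114e+01,  9.50984777e+01,
       -1.69179981e-04,  9.00005618e+01]), 'qd': array([-0.12697589, -0.10238523,  0.0407292 ,  0.02000736, -0.02665112,
       -0.05384618]), 'joint_efforts': array([ 3.39805192e-04, -5.21558511e+01,  4.65655875e+01,  1.60470855e-02,
        8.79518240e-06,  5.09815294e-06]), 'ee_pos': array([0.21045785, 0.50795301, 0.24765374]), 'tcp_rot': array([-1.79932581e+02,  1.69840892e-04,  1.57494050e+02]), 'wrist_force': array([ 0.23989037, -0.77347006,  0.15675669]), 'torque': array([-0.00548899,  0.02417689,  0.02323809]), 'grasp_force': 0.0, 'opening': 0.08530764134773064} 0.017
```

View pics/top0.png

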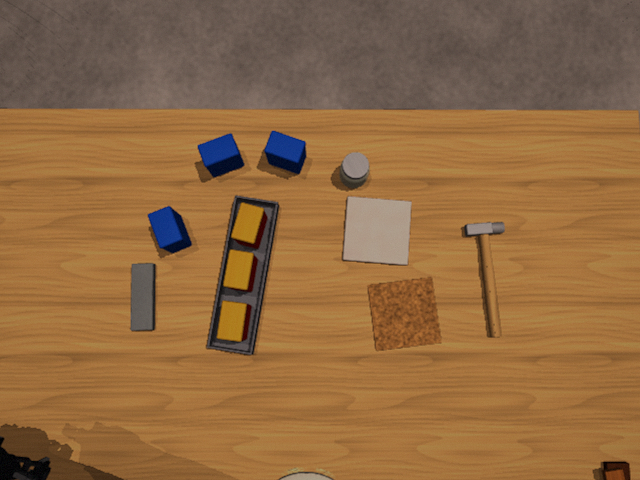

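View pics/scene0.png

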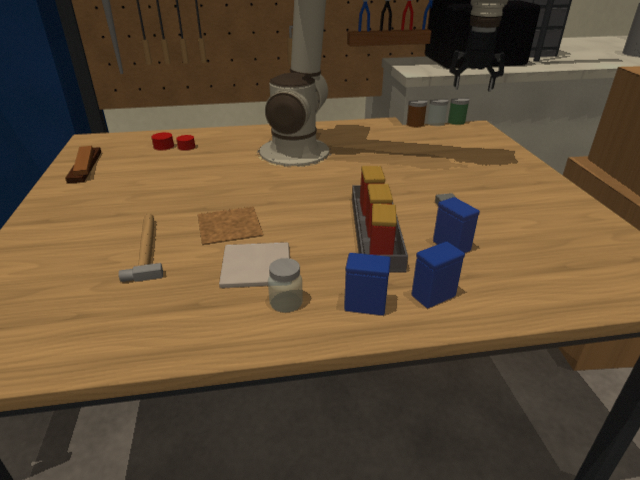

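The top view shows three yellow-lidded red tins in the grey bin at about (249,224), (239,270) and (234,321). The board is at (377,231), the mat at (404,313) and the jar at (354,168). The scene view shows the same tins at (373,175), (380,195) and (383,220). Candidates are those three red tins and the blue boxes at top (220,155), (286,152) and (169,230). The red ones in the bin fit the description and the blue ones are look-alikes.

```bash
cat > h.py <<'E'
import cv2,numpy as np
from workcell import camera_params
def cam(n):
    p=camera_params(n); R=cv2.Rodrigues(np.array(p['rvec']))[0]; return np.array(p['mtx']),R,np.array(p['tvec']).reshape(3)
def ray(n,uv,z):
    K,R,t=cam(n); c=-R.T@t; uv=np.atleast_2d(uv)
    d=(R.T@np.linalg.inv(K)@np.c_[uv,np.ones(len(uv))].T).T
    return c+d*((z-c[2])/d[:,2])[:,None]
def tri(a,b):
    P=[K@np.c_[R,t] for K,R,t in (cam('top'),cam('scene'))]
    X=cv2.triangulatePoints(P[0],P[1],np.float64(a).reshape(2,1),np.float64(b).reshape(2,1)).ravel(); return X[:3]/X[3]
def masks(im):
    h=cv2.cvtColor(im,cv2.COLOR_RGB2HSV); H,S,V=cv2.split(h)
    return dict(lid=((H>18)&(H<30)&(S>185)&(V>90)).astype(np.uint8),
      white=((S<40)&(V>150)).astype(np.uint8), red=(((H<6)|(H>174))&(S>170)&(V>40)).astype(np.uint8),
      cork=((H>6)&(H<18)&(S>130)&(V<190)).astype(np.uint8))
def blobs(m,amin=150):
    m=cv2.morphologyEx(m,cv2.MORPH_OPEN,np.ones((3,3),np.uint8))
    cs=cv2.findContours(m,cv2.RETR_EXTERNAL,cv2.CHAIN_APPROX_NONE)[0]
    return [c.reshape(-1,2) for c in cs if cv2.contourArea(c)>amin]
def rect(n,c,z):
    w=ray(n,c,z)[:,:2]; r=cv2.minAreaRect((w*1000).astype(np.float32)); return np.round(r[0],1),np.round(r[1],1),round(r[2],1)
E
python3 - <<'E'
from h import *
ims={n:np.load(n+'.npz') for n in('top','scene')}
for n in ims:
    im=ims[n]['im'];d=ims[n]['d'];M=masks(im)
    K,R,t=cam(n)
    for k in('lid','white','cork'):
        for c in blobs(M[k]):
            m=cv2.moments(c.reshape(-1,1,2)); u,v=m['m10']/m['m00'],m['m01']/m['m00']
            z=float(np.median(d[int(v)-2:int(v)+3,int(u)-2:int(u)+3])); X=R.T@(np.linalg.inv(K)@[u*z,v*z,z]-t)
            print(n,k,round(u,1),round(v,1),'area',m['m00'],'depthpt',X.round(4), rect(n,c,{'lid':.115,'white':.014,'cork':.006}[k]) )
im=ims['top']['im'][120:380,120:460]; cv2.imwrite('pics/crop.png',cv2.resize(im[:,:,::-1],None,fx=2.2,fy=2.2,interpolation=2))
E
```

```text
top lid 231.3 320.6 area 801.0 depthpt [0.4462 0.1546 0.1146] (array([446.4, 154.7]), array([49.6, 77.1]), 82.6)
top lid 237.9 269.5 area 767.0 depthpt [0.5531 0.1431 0.115 ] (array([554. , 142.9]), array([50. , 76.4]), 80.0)
top lid 247.4 222.9 area 706.5 depthpt [0.6527 0.1249 0.1146] (array([653.8, 125.3]), array([49.7, 76.4]), 75.4)
top cork 320.2 293.2 area 233777.5 depthpt [ 0.5084 -0.0312  0.0006] (array([525. , -30.6]), array([1523.4,  842.4]), 89.9)
scene cork 603.1 354.1 area 1814.0 depthpt [ 0.4788  1.0708 -0.6701] (array([1027.1,  438.5]), array([164.4,  61. ]), 90.0)
scene cork 311.0 253.7 area 148267.5 depthpt [ 0.6239 -0.0322 -0.0025] (array([165. , 709.6]), array([1512.8, 3026.4]), 13.1)
scene cork 366.7 44.2 area 7118.0 depthpt [-0.4622  0.3591  0.249 ] (array([-2329.1,  1068.8]), array([1118.6, 3732.5]), 79.4)
scene cork 186.0 50.8 area 19531.0 depthpt [-0.4814 -0.3603  0.2429] (array([-2607.6,  -954.9]), array([2472.7, 3969.8]), 83.1)
```

View pics/crop.png

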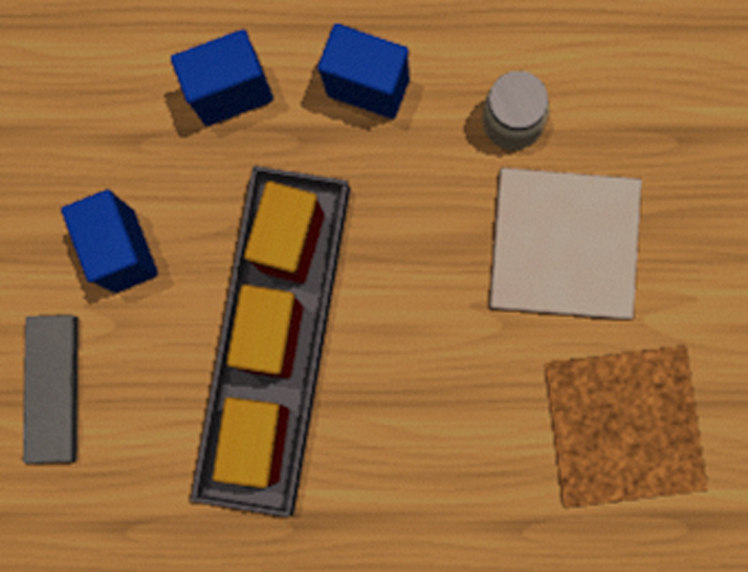

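The crop confirms three brass-lidded red tins in the bin; the blue boxes stand outside it and stay untouched.

Run:
```python
from h import *
ims={n:np.load(n+'.npz') for n in('top','scene')}
roi={'top':{'white':(335,190,420,272),'cork':(360,270,448,356)},'scene':{'white':(215,238,296,290),'cork':(192,203,268,246),'lid':(355,160,400,226)}}
cen={}
for n in ims:
    im=ims[n]['im']; h=cv2.cvtColor(im,cv2.COLOR_RGB2HSV);H,S,V=[x.astype(int) for x in cv2.split(h)]
    for k,(a,b,c,d) in roi[n].items():
        m=np.zeros(H.shape,np.uint8); s=np.s_[b:d,a:c]
        if k=='white': mm=(S<60)&(V>120)
        elif k=='cork':
            g=cv2.GaussianBlur(im,(5,5),0); g=cv2.cvtColor(g,cv2.COLOR_RGB2HSV).astype(int); print(n,'corkHSV',g[(b+d)//2,(a+c)//2],'wood',g[b+1,a+1]); ref=g[(b+d)//2-8:(b+d)//2+8,(a+c)//2-8:(a+c)//2+8].reshape(-1,3).mean(0); wood=g[b:b+3,a:c].reshape(-1,3).mean(0); mm=g[:,:,0]<(ref[0]+wood[0])/2; print(ref,wood)
        else: mm=(H>18)&(H<30)&(S>150)&(V>60)
        m[s]=mm[s]
        if k=='cork': m=cv2.morphologyEx(m,cv2.MORPH_CLOSE,np.ones((5,5),np.uint8))
        for q in blobs(m,80):
            r=cv2.minAreaRect(q); bx=cv2.boxPoints(r)
            mo=cv2.moments(q.reshape(-1,1,2));u=(mo['m10']/mo['m00'],mo['m01']/mo['m00']); cen[(n,k)]=u
            dd=ims[n]['d'];print(n,k,np.round(u,1),mo['m00'],rect(n,q,{'lid':.115,'white':.014,'cork':.006}[k]))
for k in('white','cork'): 
    if ('scene',k) in cen: print(k,tri(cen[('top',k)],cen[('scene',k)]).round(4))
# depth-based heights top
K,R,t=cam('top')
for k in ('white','cork'):
    u,v=map(int,cen[('top',k)]); z=float(np.median(ims['top']['d'][v-5:v+6,u-5:u+6])); print(k,(R.T@(np.linalg.inv(K)@[u*z,v*z,z]-t)).round(4))
d=ims['top']['d']; vv,uu=np.mgrid[100:380,100:520]; zz=d[100:380,100:520]
P=((np.linalg.inv(K)@np.stack([uu*zz,vv*zz,zz]).reshape(3,-1)).T-t)@R
for nm,(x0,y0,x1,y1) in {'jar':(335,145,375,192),'stone':(128,258,160,335),'bl1':(195,130,246,178),'bl2':(262,128,310,175),'bl3':(145,203,193,253),'bin':(203,192,282,358)}.items():
    s=((uu>=x0)&(uu<x1)&(vv>=y0)&(vv<y1)).ravel()&(P[:,2]>.015); print(nm,P[s].min(0).round(3),P[s].max(0).round(3))
b=((uu>=203)&(uu<282)&(vv>=192)&(vv<358)).ravel()&(P[:,2]>.038)&(P[:,2]<.050)
print('bin',cv2.minAreaRect((P[b][:,:2]*1000).astype(np.float32)))
```

```text
top white [377.6 230.2] 3738.5 (array([ 652.7, -162. ]), array([146.4, 146.7]), 85.2)
top corkHSV [ 14 178 133] wood [ 15 160 172]
[ 13.80078125 178.94921875 136.5625    ] [ 15.48484848 158.99242424 172.06439394]
top cork [403.5 313.4] 4165.5 (array([ 463.3, -220. ]), array([149. , 150.7]), 7.2)
scene white [282.6 266. ] 373.5 (array([ 683.6, -105.7]), array([57.7, 67.6]), 83.2)
scene corkHSV [ 15 152 129] wood [ 16 137 153]
[ 15.       151.296875 131.6875  ] [ 16.72368421 136.14473684 148.95614035]
scene cork [228.7 225.1] 1629.5 (array([ 471.1, -221. ]), array([149.6, 147.7]), 7.7)
scene lid [383.8 214.4] 424.5 (array([667. , 121.8]), array([49.4, 89.2]), 73.1)
scene lid [379.6 192.9] 332.0 (array([565.5, 140.8]), array([51.5, 87.3]), 81.0)
scene lid [372.7 173.5] 276.0 (array([460.5, 151.5]), array([51.3, 90.4]), 82.4)
white [ 0.6576 -0.1415  0.001 ]
cork [ 0.4624 -0.222  -0.0023]
white [ 0.6528 -0.1622  0.0135]
cork [ 0.4633 -0.2195  0.0056]
jar [ 0.445 -0.142  0.015] [ 0.815 -0.025  1.397]
stone [ 0.426 -0.025  0.015] [0.576 0.396 1.397]
bl1 [ 0.445 -0.025  0.015] [0.852 0.237 1.397]
bl2 [ 0.445 -0.025  0.016] [0.86  0.09  1.397]
bl3 [ 0.445 -0.025  0.015] [0.691 0.339 1.397]
bin [ 0.374 -0.025  0.015] [0.727 0.217 1.397]
bin ((550.5991821289062, 140.594482421875), (101.05235290527344, 345.6756896972656), 80.8663101196289)
```

```bash
cat > go.py <<'E'
import sys,numpy as np
from workcell import sensors
def shift(p,yaw,q,yawq):
    c,s=np.cos(np.radians(yaw)),np.sin(np.radians(yaw)); d=(np.array(q)-np.array(p))
    return np.round([c*d[0]+s*d[1],s*d[0]-c*d[1],-d[2]],1),round(float(-np.radians((yawq-yaw+180)%360-180)),3)
if __name__=='__main__':
    a=[float(x) for x in sys.argv[1:]]; o=sensors.get_obs(); p=np.array(o['ee_pos'])*1000; y=o['tcp_rot'][2]
    print('t',round(o['time'],2),p.round(1),o['tcp_rot'].round(1),'F',o['wrist_force'].round(2),'open',round(o['opening'],4))
    for i in range(0,len(a),4):
        print(*shift(p,y,a[i:i+3],a[i+3])); p=np.array(a[i:i+3]); y=a[i+3]
E
python3 go.py 446.4 154.7 200 172.6 446.4 154.7 85 172.6
```

```text
t 0.1 [210.5 508.  247.7] [-179.9    0.   157.5] F [ 0.24 -0.77  0.16] open 0.0853
[-353.2 -236.    47.7] -0.264
[  0.   0. 115.] -0.0
```

apply_moves:
  motion:
    - {"jaw": 1,"xyz": [-353,-236,48],"twist": -0.264}
    - {"jaw": 1,"xyz": [-353,-236,48],"twist": -0.264}
    - {"jaw": 1,"xyz": [-353,-236,48],"twist": -0.264}
    - {"jaw": 1,"xyz": [-353,-236,48],"twist": -0.264}
    - {"jaw": 1,"xyz": [-353,-236,48],"twist": -0.264}
  grip_force: 45

```text
time: 0.72
ee_pos: [0.3822, 0.2503, 0.2131]
tcp_rot: [180.0, 0.0, 172.6]
wrist_force: [0.1, 0.5, -0.1]
opening: 0.0854
grasp_force: 0.0
```

```bash
python3 go.py 446.4 154.7 200 172.6
```

```text
t 0.72 [382.2 250.3 213.1] [180.    0.  172.6] F [ 0.11  0.49 -0.14] open 0.0854
[-76.  -86.6  13.1] 0.001
```

apply_moves:
  motion:
    - {"jaw": 1,"xyz": [-75.5,-86.5,13],"twist": 0}
    - {"jaw": 1,"xyz": [-75.5,-86.5,13],"twist": 0}
    - {"jaw": 1,"xyz": [-75.5,-86.5,13],"twist": 0}

```text
time: 1.1
ee_pos: [0.4463, 0.1538, 0.1995]
tcp_rot: [-179.9, -0.1, 172.3]
wrist_force: [-0.7, 1.0, 0.0]
opening: 0.0852
grasp_force: 0.0
```

```bash
python3 go.py 446.4 154.7 85 172.6
```

```text
t 1.1 [446.3 153.8 199.5] [-1.799e+02 -1.000e-01  1.723e+02] F [-0.74  0.96  0.02] open 0.0852
[  0.    0.9 114.5] -0.005
```

apply_moves:
  motion:
    - {"jaw": 1,"xyz": [0,-0.5,57]}
    - {"jaw": 1,"xyz": [0,-0.5,110]}
    - {"jaw": 1,"xyz": [0,-0.5,114.5]}
    - {"jaw": 0,"xyz": [0,-0.5,114.5]}
    - {"jaw": -1,"xyz": [0,-0.5,114.5]}

```text
validation failed for argument at $.mo...
```

apply_moves:
  motion:
    - {"jaw": -1,"xyz": [0,0,0]}
    - {"jaw": -1,"xyz": [0,0,0]}
    - {"jaw": -1,"xyz": [0,0,0]}
    - {"jaw": -1,"xyz": [0,0,0]}

```text
validation failed for argument at $.mo...
```

apply_moves:
  motion:
    - {"jaw": 1,"xyz": [0,-0.5,57],"twist": 0}
    - {"jaw": 1,"xyz": [0,-0.5,110],"twist": 0}
    - {"jaw": 1,"xyz": [0,-0.5,114.5],"twist": 0}
    - {"jaw": 0,"xyz": [0,-0.5,114.5],"twist": 0}
    - {"jaw": -1,"xyz": [0,-0.5,114.5],"twist": 0}

```text
time: 1.72
ee_pos: [0.4464, 0.1565, 0.0886]
tcp_rot: [180.0, 0.2, 172.6]
wrist_force: [-3.2, -13.8, 21.4]
opening: 0.0516
grasp_force: 40.4
```

apply_moves:
  motion:
    - {"jaw": -1,"xyz": [0,0,0],"twist": 0}
    - {"jaw": -1,"xyz": [0,0,0],"twist": 0}
    - {"jaw": -1,"xyz": [0,0,0],"twist": 0}

```text
time: 2.1
ee_pos: [0.4463, 0.1563, 0.0886]
tcp_rot: [179.9, 0.2, 172.6]
wrist_force: [-1.7, -2.7, 5.2]
opening: 0.0516
grasp_force: 47.1
```

apply_moves:
  motion:
    - {"jaw": -1,"xyz": [0,0,-8],"twist": 0}
    - {"jaw": -1,"xyz": [0,0,-20],"twist": 0}
    - {"jaw": -1,"xyz": [0,0,-30],"twist": 0}
    - {"jaw": -1,"xyz": [0,0,-30],"twist": 0}
    - {"jaw": -1,"xyz": [0,0,-30],"twist": 0}

```text
time: 2.72
ee_pos: [0.4451, 0.1561, 0.1158]
tcp_rot: [-180.0, -0.0, 172.6]
wrist_force: [-0.1, 0.3, -5.9]
opening: 0.0515
grasp_force: 47.8
```

apply_moves:
  motion:
    - {"jaw": -1,"xyz": [0,0,0],"twist": 0}
    - {"jaw": -1,"xyz": [0,0,0],"twist": 0}

```text
time: 2.98
ee_pos: [0.4451, 0.156, 0.1157]
tcp_rot: [-180.0, -0.0, 172.6]
wrist_force: [0.4, -0.1, -4.3]
opening: 0.0516
grasp_force: 47.8
```

apply_moves:
  motion:
    - {"jaw": -1,"xyz": [0,0,0],"twist": 0}
    - {"jaw": -1,"xyz": [0,0,0],"twist": 0}

```text
time: 3.22
ee_pos: [0.4452, 0.1561, 0.1159]
tcp_rot: [-180.0, -0.0, 172.6]
wrist_force: [-0.5, 0.5, -5.1]
opening: 0.0517
grasp_force: 47.8
```

```bash
python3 go.py
```

```text
t 3.23 [445.2 156.1 115.9] [-180.    -0.   172.6] F [-0.55  0.54 -5.1 ] open 0.0517
```

```bash
cat > w.py <<'E'
from workcell import sensors,camera
import numpy as np
F=[];J=[]
for i in range(12):
    camera('top'); o=sensors.get_obs(); F.append(o['wrist_force']); J.append(o['joint_efforts'])
F=np.array(F); print('t',o['time'],F.mean(0).round(2),'sd',F.std(0).round(2),'pos',o['ee_pos'].round(4),'eff',np.mean(J,0).round(2))
E
python3 w.py
```

```text
t 3.825 [ 0.18  0.07 -4.55] sd [0.36 0.39 0.35] pos [0.4452 0.1561 0.116 ] eff [ -0.   -42.04  49.18   0.    -0.    -0.  ]
```

apply_moves:
  motion:
    - {"jaw": -1,"xyz": [0,0,12],"twist": 0}
    - {"jaw": -1,"xyz": [0,0,22],"twist": 0}
    - {"jaw": -1,"xyz": [0,0,25],"twist": 0}
    - {"jaw": -1,"xyz": [0,0,27],"twist": 0}
    - {"jaw": -1,"xyz": [0,0,27],"twist": 0}

```text
time: 4.45
ee_pos: [0.4453, 0.1561, 0.0892]
tcp_rot: [180.0, 0.0, 172.6]
wrist_force: [-0.1, 0.1, -4.4]
opening: 0.0515
grasp_force: 47.7
```

```bash
python3 go.py
```

```text
t 4.45 [445.3 156.1  89.2] [180.    0.  172.6] F [-0.06  0.08 -4.42] open 0.0515
```

Still hanging; lower a little more until contact.

apply_moves:
  motion:
    - {"jaw": -1,"xyz": [0,0,1],"twist": 0}
    - {"jaw": -1,"xyz": [0,0,1.5],"twist": 0}

```text
time: 4.7
ee_pos: [0.4455, 0.1562, 0.0887]
tcp_rot: [180.0, 0.1, 172.6]
wrist_force: [-5.0, -1.9, 9.4]
opening: 0.0515
grasp_force: 48.2
```

```bash
python3 go.py
```

```text
t 4.7 [445.5 156.2  88.7] [1.800e+02 1.000e-01 1.726e+02] F [-4.98 -1.88  9.44] open 0.0515
```

apply_moves:
  motion:
    - {"jaw": 1,"xyz": [0,0,-1],"twist": 0}
    - {"jaw": 1,"xyz": [0,0,-1],"twist": 0}
    - {"jaw": 1,"xyz": [0,0,-1],"twist": 0}
    - {"jaw": 1,"xyz": [0,0,-40],"twist": 0}
    - {"jaw": 1,"xyz": [0,0,-90],"twist": 0}

```text
time: 5.32
ee_pos: [0.4446, 0.1559, 0.1776]
tcp_rot: [-179.9, -0.1, 172.6]
wrist_force: [1.4, 0.2, 0.7]
opening: 0.0855
grasp_force: 0.0
```

```bash
python3 go.py 553.5 143.5 178 170 553.5 143.5 86 170
python3 - <<'E'
from workcell import camera
import cv2
from h import *
im,d=camera('top'); cv2.imwrite('pics/t1.png',im[:,:,::-1])
for c in blobs(masks(im)['lid'],300): print(rect('top',c,.115),len(c))
E
```

```text
t 5.33 [444.6 155.9 177.6] [-1.799e+02 -1.000e-01  1.726e+02] F [1.4  0.23 0.66] open 0.0855
[-109.6    1.7   -0.4] 0.046
[ 0.  0. 92.] -0.0
(array([553.9, 142.9]), array([50. , 77.1]), 80.0) 114
(array([653.7, 125.3]), array([50. , 76.9]), 74.6) 114
```

apply_moves:
  motion:
    - {"jaw": 1,"xyz": [-60,1,0],"twist": 0.046}
    - {"jaw": 1,"xyz": [-109.5,1.5,0],"twist": 0.046}
    - {"jaw": 1,"xyz": [-109.5,1.5,0],"twist": 0.046}
    - {"jaw": 1,"xyz": [-109.5,1.5,0],"twist": 0.046}

```text
time: 5.88
ee_pos: [0.5537, 0.1435, 0.177]
tcp_rot: [-180.0, -0.1, 170.0]
wrist_force: [-1.2, -0.5, -0.5]
opening: 0.0852
grasp_force: 0.0
```

```bash
python3 go.py 553.5 143.5 86 170
```

```text
t 5.88 [553.7 143.5 177. ] [-1.8e+02 -1.0e-01  1.7e+02] F [-1.17 -0.54 -0.52] open 0.0852
[ 0.2 -0.  91. ] -0.0
```

apply_moves:
  motion:
    - {"jaw": 1,"xyz": [0,0,50],"twist": 0}
    - {"jaw": 1,"xyz": [0,0,88],"twist": 0}
    - {"jaw": 1,"xyz": [0,0,91],"twist": 0}
    - {"jaw": 0,"xyz": [0,0,91],"twist": 0}
    - {"jaw": -1,"xyz": [0,0,91],"twist": 0}

```text
time: 6.5
ee_pos: [0.5548, 0.1436, 0.0889]
tcp_rot: [180.0, 0.2, 170.0]
wrist_force: [-3.0, -7.4, 24.0]
opening: 0.0515
grasp_force: 34.1
```

apply_moves:
  motion:
    - {"jaw": -1,"xyz": [0,0,0],"twist": 0}
    - {"jaw": -1,"xyz": [0,0,0],"twist": 0}
    - {"jaw": -1,"xyz": [0,0,0],"twist": 0}

```text
time: 6.88
ee_pos: [0.5549, 0.1435, 0.089]
tcp_rot: [179.9, 0.2, 170.0]
wrist_force: [-1.9, -2.3, 7.5]
opening: 0.0519
grasp_force: 47.4
```

apply_moves:
  motion:
    - {"jaw": -1,"xyz": [0,0,-8],"twist": 0}
    - {"jaw": -1,"xyz": [0,0,-20],"twist": 0}
    - {"jaw": -1,"xyz": [0,0,-30],"twist": 0}
    - {"jaw": -1,"xyz": [0,0,-30],"twist": 0}
    - {"jaw": -1,"xyz": [0,0,-30],"twist": 0}

```text
time: 7.5
ee_pos: [0.5539, 0.1435, 0.1162]
tcp_rot: [-180.0, -0.0, 170.0]
wrist_force: [-0.8, -0.7, -6.7]
opening: 0.0515
grasp_force: 48.7
```

```bash
python3 w.py
```

```text
t 8.1 [-0.05  0.05 -6.55] sd [0.49 0.65 0.61] pos [0.554  0.1435 0.1165] eff [ 0.000e+00 -5.905e+01  5.042e+01  1.000e-02 -0.000e+00  0.000e+00]
```

apply_moves:
  motion:
    - {"jaw": -1,"xyz": [0,0,-40],"twist": 0}
    - {"jaw": -1,"xyz": [0,0,-90],"twist": 0}
    - {"jaw": -1,"xyz": [0,0,-108],"twist": 0}
    - {"jaw": -1,"xyz": [0,0,-108],"twist": 0}

```text
time: 8.6
ee_pos: [0.5547, 0.1437, 0.226]
tcp_rot: [179.9, 0.2, 170.0]
wrist_force: [-0.4, -0.7, -7.4]
opening: 0.0518
grasp_force: 51.3
```

```bash
python3 go.py 652.8 -162 215 175 652.8 -162 98 175
python3 - <<'E'
from h import *
print(ray('top',[[354,165]],.09))
E
```

```text
t 8.6 [554.7 143.7 226. ] [179.9   0.2 170. ] F [-0.4  -0.73 -7.39] open 0.0518
[-149.8 -284.    11. ] -0.088
[  0.   0. 117.] -0.0
[[ 0.78685229 -0.10568981  0.09      ]]
```

apply_moves:
  motion:
    - {"jaw": -1,"xyz": [-15,-28,0],"twist": -0.01}
    - {"jaw": -1,"xyz": [-38,-71,0],"twist": -0.02}
    - {"jaw": -1,"xyz": [-60,-114,0],"twist": -0.04}
    - {"jaw": -1,"xyz": [-83,-157,0],"twist": -0.05}
    - {"jaw": -1,"xyz": [-105,-200,5],"twist": -0.07}

```text
time: 9.22
ee_pos: [0.6227, -0.0732, 0.2179]
tcp_rot: [180.0, -0.1, 174.0]
wrist_force: [1.5, 0.1, -7.7]
opening: 0.0517
grasp_force: 51.3
```

```bash
python3 go.py 652.8 -162 200 175
```

```text
t 9.22 [622.7 -73.2 217.9] [ 1.80e+02 -1.00e-01  1.74e+02] F [ 1.52  0.08 -7.7 ] open 0.0517
[-39.2 -85.2  17.9] -0.017
```

apply_moves:
  motion:
    - {"jaw": -1,"xyz": [-18,-40,8],"twist": -0.017}
    - {"jaw": -1,"xyz": [-34,-72,18],"twist": -0.017}
    - {"jaw": -1,"xyz": [-39,-84,18],"twist": -0.017}
    - {"jaw": -1,"xyz": [-39,-84,18],"twist": -0.017}
    - {"jaw": -1,"xyz": [-39,-84,18],"twist": -0.017}

```text
time: 9.85
ee_pos: [0.6525, -0.1583, 0.2015]
tcp_rot: [180.0, -0.0, 175.0]
wrist_force: [0.1, 0.6, -6.2]
opening: 0.0518
grasp_force: 51.2
```

```bash
python3 go.py 652.8 -162 105 175
```

```text
t 9.85 [ 652.5 -158.3  201.5] [180.  -0. 175.] F [ 0.13  0.55 -6.24] open 0.0518
[-0.7 -3.7 96.5] 0.0
```

apply_moves:
  motion:
    - {"jaw": -1,"xyz": [0,-3.5,35],"twist": 0}
    - {"jaw": -1,"xyz": [0,-3.5,70],"twist": 0}
    - {"jaw": -1,"xyz": [0,-3.5,90],"twist": 0}
    - {"jaw": -1,"xyz": [0,-3.5,99],"twist": 0}
    - {"jaw": -1,"xyz": [0,-3.5,99],"twist": 0}

```text
time: 10.48
ee_pos: [0.6523, -0.1621, 0.1027]
tcp_rot: [180.0, -0.0, 175.0]
wrist_force: [0.5, -0.1, -7.0]
opening: 0.0512
grasp_force: 51.2
```

apply_moves:
  motion:
    - {"jaw": -1,"xyz": [0,0,2],"twist": 0}
    - {"jaw": -1,"xyz": [0,0,3],"twist": 0}

```text
time: 10.72
ee_pos: [0.6527, -0.1629, 0.1005]
tcp_rot: [-180.0, 0.1, 175.0]
wrist_force: [0.7, 0.9, -6.1]
opening: 0.0514
grasp_force: 51.3
```

```bash
python3 go.py 652.8 -162 98 175
```

```text
t 10.72 [ 652.7 -162.9  100.5] [-1.80e+02  1.00e-01  1.75e+02] F [ 0.74  0.86 -6.1 ] open 0.0514
[0.  0.9 2.5] -0.001
```

apply_moves:
  motion:
    - {"jaw": -1,"xyz": [0,0,1],"twist": 0}
    - {"jaw": -1,"xyz": [0,0,1.5],"twist": 0}
    - {"jaw": -1,"xyz": [0,0,1.5],"twist": 0}

```text
time: 11.1
ee_pos: [0.6524, -0.1629, 0.0982]
tcp_rot: [-180.0, 0.0, 175.0]
wrist_force: [-1.0, -0.4, -4.8]
opening: 0.0513
grasp_force: 51.3
```

apply_moves:
  motion:
    - {"jaw": -1,"xyz": [0,0,0.7],"twist": 0}
    - {"jaw": -1,"xyz": [0,0,0.7],"twist": 0}

```text
time: 11.35
ee_pos: [0.6524, -0.1629, 0.0982]
tcp_rot: [-180.0, 0.1, 175.0]
wrist_force: [-3.4, -0.4, 2.3]
opening: 0.0517
grasp_force: 51.9
```

```bash
python3 go.py 652.8 -162 98 175
```

```text
t 11.35 [ 652.4 -162.9   98.2] [-1.80e+02  1.00e-01  1.75e+02] F [-3.44 -0.42  2.31] open 0.0517
[-0.3  0.9  0.2] -0.001
```

Contact made. Release, rise, then look.

apply_moves:
  motion:
    - {"jaw": 1,"xyz": [0,0,0],"twist": 0}
    - {"jaw": 1,"xyz": [0,0,0],"twist": 0}
    - {"jaw": 1,"xyz": [0,0,0],"twist": 0}
    - {"jaw": 1,"xyz": [0,0,-30],"twist": 0}
    - {"jaw": 1,"xyz": [0,0,-85],"twist": 0}

```text
time: 11.98
ee_pos: [0.6514, -0.1625, 0.1809]
tcp_rot: [180.0, -0.2, 175.0]
wrist_force: [0.8, -0.4, -0.6]
opening: 0.0851
grasp_force: 0.0
```

```bash
python3 go.py 653.6 125.5 200 165.4
```

```text
t 11.97 [ 651.4 -162.5  180.9] [180.   -0.2 175. ] F [ 0.78 -0.4  -0.59] open 0.0851
[ 23.  287.1 -19.1] 0.167
```

apply_moves:
  motion:
    - {"jaw": 1,"xyz": [2,20,-19],"twist": 0.01}
    - {"jaw": 1,"xyz": [23,287,-19],"twist": 0.167}
    - {"jaw": 1,"xyz": [23,287,-19],"twist": 0.167}
    - {"jaw": 1,"xyz": [23,287,-19],"twist": 0.167}
    - {"jaw": 1,"xyz": [23,287,-19],"twist": 0.167}

```text
time: 12.6
ee_pos: [0.6543, 0.1093, 0.2015]
tcp_rot: [180.0, 0.0, 165.4]
wrist_force: [-0.0, 0.0, -0.4]
opening: 0.0854
grasp_force: 0.0
```

```bash
python3 go.py 653.6 125.5 190 165.4
```

```text
t 12.6 [654.3 109.3 201.5] [180.    0.  165.4] F [-0.02  0.02 -0.43] open 0.0854
[ 4.7 15.5 11.5] -0.0
```

apply_moves:
  motion:
    - {"jaw": 1,"xyz": [4.5,15,11.5],"twist": 0}
    - {"jaw": 1,"xyz": [4.5,15,11.5],"twist": 0}
    - {"jaw": 1,"xyz": [4.5,15,11.5],"twist": 0}

```text
time: 12.98
ee_pos: [0.6539, 0.1214, 0.1899]
tcp_rot: [-180.0, -0.0, 165.3]
wrist_force: [0.3, -1.2, -0.9]
opening: 0.0854
grasp_force: 0.0
```

```bash
python3 go.py 653.6 125.5 86.5 165.4
python3 - <<'E'
from workcell import camera
from h import *
for n in('top','scene'):
    im,d=camera(n); cv2.imwrite(f'pics/{n}2.png',im[:,:,::-1])
    if n=='top':
        for c in blobs(masks(im)['lid'],200): print(rect('top',c,.115),rect('top',c,.124),c.mean(0))
E
```

```text
t 12.97 [653.9 121.4 189.9] [-180.    -0.   165.3] F [ 0.26 -1.2  -0.91] open 0.0854
[  1.4   3.8 103.4] -0.001
(array([ 652.9, -163.9]), array([49.1, 76.9]), 85.6) (array([ 651.4, -163. ]), array([48.7, 76.4]), 85.6) [382.36936937 223.16216216]
```

View pics/scene2.png

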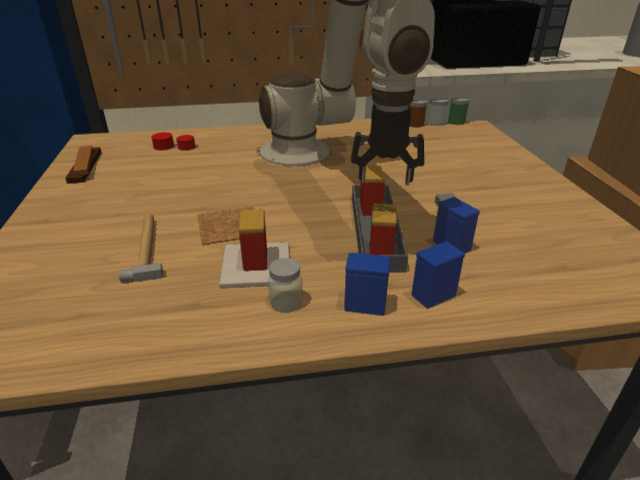

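The scene view shows the heaviest tin upright in the middle of the board at (253,240), about 1.5 mm off centre. The jar at (285,285) is undisturbed, and the gripper is above the far tin at (383,232).

apply_moves:
  motion:
    - {"jaw": 1,"xyz": [1.4,4,10],"twist": 0}
    - {"jaw": 1,"xyz": [1.4,4,60],"twist": 0}
    - {"jaw": 1,"xyz": [1.4,4,98],"twist": 0}
    - {"jaw": 1,"xyz": [1.4,4,103],"twist": 0}
    - {"jaw": 0,"xyz": [1.4,4,103],"twist": 0}

```text
time: 13.7
ee_pos: [0.6538, 0.127, 0.0877]
tcp_rot: [180.0, 0.0, 165.4]
wrist_force: [0.2, -0.2, 0.7]
opening: 0.07
grasp_force: 0.0
```

apply_moves:
  motion:
    - {"jaw": -1,"xyz": [0,0,0],"twist": 0}
    - {"jaw": -1,"xyz": [0,0,0],"twist": 0}
    - {"jaw": -1,"xyz": [0,0,0],"twist": 0}
    - {"jaw": -1,"xyz": [0,0,0],"twist": 0}

```text
time: 14.2
ee_pos: [0.6545, 0.127, 0.0892]
tcp_rot: [179.9, 0.2, 165.4]
wrist_force: [-0.8, -2.5, 6.3]
opening: 0.0517
grasp_force: 47.2
```

apply_moves:
  motion:
    - {"jaw": -1,"xyz": [0,0,-8],"twist": 0}
    - {"jaw": -1,"xyz": [0,0,-20],"twist": 0}
    - {"jaw": -1,"xyz": [0,0,-30],"twist": 0}
    - {"jaw": -1,"xyz": [0,0,-30],"twist": 0}
    - {"jaw": -1,"xyz": [0,0,-30],"twist": 0}

```text
time: 14.82
ee_pos: [0.6534, 0.1272, 0.1165]
tcp_rot: [-180.0, -0.0, 165.4]
wrist_force: [-0.0, 0.7, -2.3]
opening: 0.0519
grasp_force: 46.8
```

```bash
python3 w.py
```

```text
t 15.425 [ 0.02 -0.04 -1.9 ] sd [0.37 0.4  0.59] pos [0.6535 0.1271 0.1168] eff [ 0.000e+00 -7.052e+01  4.808e+01  1.000e-02 -0.000e+00  0.000e+00]
```

apply_moves:
  motion:
    - {"jaw": -1,"xyz": [0,0,-40],"twist": 0}
    - {"jaw": -1,"xyz": [0,0,-90],"twist": 0}
    - {"jaw": -1,"xyz": [0,0,-108],"twist": 0}
    - {"jaw": -1,"xyz": [0,0,-108],"twist": 0}

```text
time: 15.92
ee_pos: [0.6541, 0.1273, 0.2265]
tcp_rot: [179.9, 0.2, 165.4]
wrist_force: [-0.2, 0.6, -2.2]
opening: 0.0518
grasp_force: 47.7
```

```bash
python3 go.py 463.3 -220 200 180
```

```text
t 15.93 [654.1 127.3 226.5] [179.9   0.2 165.4] F [-0.23  0.62 -2.15] open 0.0518
[  97.1 -384.2   26.5] -0.255
```

apply_moves:
  motion:
    - {"jaw": -1,"xyz": [8,-30,0],"twist": -0.02}
    - {"jaw": -1,"xyz": [20,-78,0],"twist": -0.05}
    - {"jaw": -1,"xyz": [32,-128,0],"twist": -0.09}
    - {"jaw": -1,"xyz": [45,-178,0],"twist": -0.13}
    - {"jaw": -1,"xyz": [58,-228,4],"twist": -0.17}

```text
time: 16.55
ee_pos: [0.5386, -0.0801, 0.2192]
tcp_rot: [180.0, -0.1, 175.2]
wrist_force: [1.1, -0.4, -1.9]
opening: 0.0518
grasp_force: 47.8
```

```bash
python3 go.py 463.3 -220 200 180
```

```text
t 16.55 [538.6 -80.1 219.2] [ 1.800e+02 -1.000e-01  1.752e+02] F [ 1.06 -0.38 -1.9 ] open 0.0518
[  63.4 -145.7   19.2] -0.083
```

apply_moves:
  motion:
    - {"jaw": -1,"xyz": [20,-46,5],"twist": -0.03}
    - {"jaw": -1,"xyz": [40,-92,12],"twist": -0.06}
    - {"jaw": -1,"xyz": [56,-128,19],"twist": -0.083}
    - {"jaw": -1,"xyz": [62,-143,19],"twist": -0.083}
    - {"jaw": -1,"xyz": [62,-143,19],"twist": -0.083}

```text
time: 17.18
ee_pos: [0.4656, -0.2165, 0.2011]
tcp_rot: [180.0, -0.0, 179.8]
wrist_force: [1.6, -0.2, -1.0]
opening: 0.0517
grasp_force: 47.8
```

```bash
python3 go.py 463.3 -220 95 180
```

```text
t 17.18 [ 465.6 -216.5  201.1] [180.   -0.  179.8] F [ 1.6  -0.21 -1.01] open 0.0517
[  2.3  -3.5 106.1] -0.004
```

apply_moves:
  motion:
    - {"jaw": -1,"xyz": [2,-3,35],"twist": 0}
    - {"jaw": -1,"xyz": [2,-3,72],"twist": 0}
    - {"jaw": -1,"xyz": [2,-3,97],"twist": 0}
    - {"jaw": -1,"xyz": [2,-3,107],"twist": 0}
    - {"jaw": -1,"xyz": [2,-3,107],"twist": 0}

```text
time: 17.8
ee_pos: [0.4642, -0.2184, 0.0946]
tcp_rot: [180.0, -0.0, 179.9]
wrist_force: [-0.1, -0.1, -1.8]
opening: 0.0516
grasp_force: 47.7
```

apply_moves:
  motion:
    - {"jaw": -1,"xyz": [0,0,1.5],"twist": 0}
    - {"jaw": -1,"xyz": [0,0,2.5],"twist": 0}
    - {"jaw": -1,"xyz": [0,0,2.5],"twist": 0}

```text
time: 18.18
ee_pos: [0.4642, -0.2192, 0.0928]
tcp_rot: [-180.0, 0.0, 179.9]
wrist_force: [0.8, 0.6, -1.7]
opening: 0.0518
grasp_force: 47.7
```

```bash
python3 go.py 463.3 -220 90 180
```

```text
t 18.18 [ 464.2 -219.2   92.8] [-180.     0.   179.9] F [ 0.78  0.6  -1.75] open 0.0518
[ 0.9 -0.8  2.8] -0.002
```

apply_moves:
  motion:
    - {"jaw": -1,"xyz": [0,0,1],"twist": 0}
    - {"jaw": -1,"xyz": [0,0,1.8],"twist": 0}
    - {"jaw": -1,"xyz": [0,0,1.8],"twist": 0}

```text
time: 18.55
ee_pos: [0.4639, -0.2191, 0.0904]
tcp_rot: [180.0, -0.0, 179.9]
wrist_force: [-0.5, -1.1, -1.9]
opening: 0.0523
grasp_force: 47.7
```

apply_moves:
  motion:
    - {"jaw": -1,"xyz": [0,0,0.7],"twist": 0}
    - {"jaw": -1,"xyz": [0,0,0.7],"twist": 0}

```text
time: 18.8
ee_pos: [0.464, -0.2191, 0.0902]
tcp_rot: [-180.0, 0.0, 179.9]
wrist_force: [-2.2, 0.0, 3.9]
opening: 0.0519
grasp_force: 47.4
```

Contact; release and rise.

apply_moves:
  motion:
    - {"jaw": 1,"xyz": [0,0,0],"twist": 0}
    - {"jaw": 1,"xyz": [0,0,0],"twist": 0}
    - {"jaw": 1,"xyz": [0,0,0],"twist": 0}
    - {"jaw": 1,"xyz": [0,0,-30],"twist": 0}
    - {"jaw": 1,"xyz": [0,0,-85],"twist": 0}

```text
time: 19.42
ee_pos: [0.463, -0.2186, 0.1738]
tcp_rot: [179.9, -0.2, 179.9]
wrist_force: [1.5, -0.0, 0.6]
opening: 0.0852
grasp_force: 0.0
```

apply_moves:
  motion:
    - {"jaw": 1,"xyz": [0,0,-50],"twist": 0}
    - {"jaw": 1,"xyz": [20,60,-50],"twist": 0}
    - {"jaw": 1,"xyz": [40,120,-50],"twist": 0}
    - {"jaw": 1,"xyz": [60,180,-50],"twist": 0}
    - {"jaw": 1,"xyz": [60,200,-50],"twist": 0}

```text
time: 20.05
ee_pos: [0.4033, -0.0168, 0.2253]
tcp_rot: [180.0, 0.1, -180.0]
wrist_force: [0.9, -0.8, 0.1]
opening: 0.0853
grasp_force: 0.0
```

```bash
python3 go.py
python3 - <<'E'
from workcell import camera
from h import *
for n in('top','scene'):
    im,d=camera(n); cv2.imwrite(f'pics/{n}3.png',im[:,:,::-1])
    if n=='top':
        for c in blobs(masks(im)['lid'],200): print([rect('top',c,z) for z in(.115,.116,.124)])
a=cv2.imread('pics/top3.png');b=cv2.imread('pics/scene3.png')
cv2.imwrite('pics/both3.png',cv2.resize(np.hstack([a[:,80:560],b[:,40:520]]),(800,400)))
E
```

```text
t 20.05 [403.3 -16.8 225.3] [ 1.8e+02  1.0e-01 -1.8e+02] F [ 0.92 -0.78  0.08] open 0.0853
[(array([445.1, 154.7]), array([50.4, 76.4]), 83.7), (array([445.1, 154.5]), array([50.4, 76.3]), 83.7), (array([445.1, 153.4]), array([50.1, 75.8]), 83.7)]
[(array([ 464.2, -220.1]), array([48.4, 75.6]), 88.9), (array([ 464.2, -219.9]), array([48.4, 75.5]), 88.9), (array([ 464. , -218.7]), array([48.1, 75.1]), 88.9)]
[(array([ 652.9, -163.6]), array([49.6, 77. ]), 85.9), (array([ 652.8, -163.5]), array([49.5, 77. ]), 85.9), (array([ 651.5, -162.6]), array([49.2, 76.5]), 85.9)]
```

View pics/both3.png

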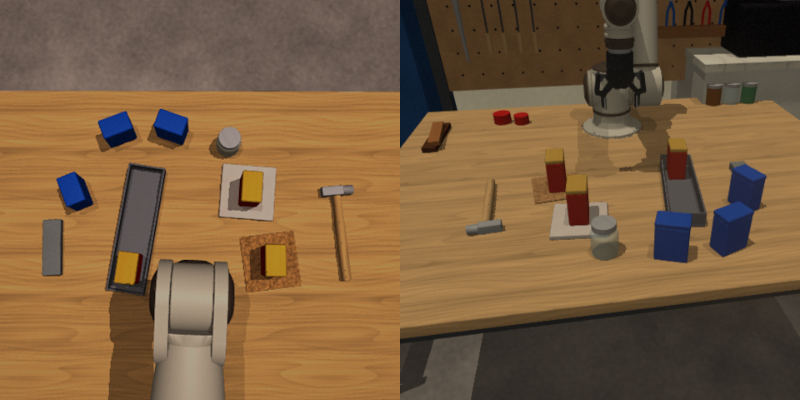

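In the picture (top view left), one tin stands in the middle of the board at (251,188), one in the middle of the mat at (274,261), and the medium tin is in the bin at (128,267). Jar, stone, hammer and the blue boxes look unmoved and the arm is clear.

```bash
python3 -c "
from workcell import bot; print(bot.job_done())"
```

```text
the job is handed in; nothing more can be done
None
```

I handed the job in at about 20 s: the heaviest tin (about 0.67 kg) stands in the middle of the board, the lightest (about 0.19 kg) stands in the middle of the mat, and the 0.46 kg tin stands in the bin, with the jar, stone and hammer not touched.

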